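# Find the loose bolt in the carver's bolt box and hold its cap open

## Robot

A 7-joint arm with a two-finger parallel gripper is mounted at the origin on the work surface. World frame = base frame: x ahead of the robot, y to its left, z up, the work surface at z = 0. Lengths are in m, angles in rad, forces in N, time in s.
With the tool pointing down it reaches from about 0.425 to 0.8 m from the base axis. Payload 8.3 kg.
Tool frame: the origin (TCP) lies midway between the tips of the shut fingers; the grasp point (between the pads) lies 19 mm behind it (hold_point_z is the distance from the TCP to the grasp point, in m); z points along the fingers, y is the line along which they close (so a half turn about z gives the same grasp; the last joint's range is limited). The gripper opens to 85 mm and grips with 20 to 120 N. Pads are 22 mm wide; open, the fingers measure 114 mm over their backs; the gripper's body (76 mm by 85 mm) begins 54 mm behind the grasp point. The pads swing forward as they close: fully open they stand 13 mm farther back than shut.
Start: joints at [-1.393, 0.383, 0.016, 1.37, -0.006, 1.388, -0.046], TCP at [0.149, 0.607, 0.231] pointing down, gripper open.
Joint ranges: [-2.95, 2.95], [-0.25, 2.06], [-1.52, 1.56], [0.18, 2.33], [-1.44, 4.58], [0.02, 2.06], [-3.01, 3.01]. Speed limits (rad/s): [2.39, 2.39, 3.01, 3.01, 3.14, 3.14, 3.14].

## Interface

Orientations are given as a unit quaternion [x, y, z, w].
In Python, from cell import * gives the robot as it stands.
- The arm moves only by the tool move_arm, never from a script. Its argument "commands" is a list of rows, each a list of 4 numbers: the shift along the tool's x, y, z in mm, then the turn about the tool's z in degrees. A call has 1 to 8 rows; each row shifts and turns the commanded pose from where the row before left it, along the tool's axes as they then stand; what a row does not reach is not made up. A row lasts 1/12 s, in which the tool goes at most 41.7 mm and 7.16 degrees, less where a joint would pass 70% of its speed; a pose out of reach is approached as far as the arm can. A call is refused whole if a number of a shift passes 41.7 or a number of a turn 7.16, either way. A call with a gripper value outside its range is refused whole. "hand" is the finger opening in mm, from 0 to 85.4, set as the call begins (left out, the last holds). The fingers move at their own pace and stop on an object; the grip force is fixed at half the most. Time passes only in rows, so rows that do not move let the fingers close. It gives the time, the measured TCP pose, the force, the opening and the grip force at its end, in the units of the state.
- sense(): the state, without advancing time (a new reading comes with each control period).
- grab_frame(name): name is "side" or "top"; returns (picture, depth): 480x640x3 uint8, red, green, blue; 480x640 float32, m along the optical axis (not along the pixel's ray), 0 where there is no reading.
- calibration(name): a dict with "vertical_fov" (degrees; the focal length in pixels is half the picture's height over the tangent of half this angle, whatever the lens; pixels are square), "cx", "cy" (the principal point, pixels), "rvec" (rotation vector, rad) and "tvec" (3), from world to camera coordinates, as OpenCV has them. Camera axes: x right, y down, z forward; pixel columns grow to the right and rows downward; lengths in m; the calibration is good to about 2 mm. A picture is of the moment at which its call begins. calibration takes no time and is no camera call.
- sign_off(): hands the job in; it is judged then, once.
Trained networks look in the newest picture that a camera, given by its name, has taken for a name from the list of things; names that differ only in an ending like _2 or _b are one class to them, and where a whole thing is asked for, a point or a joint stands for the part that bears it (a point fixed in the world has none). Each returns a list of dicts, best first, with "p" (0 to 1); they miss things now and then, are a little off and sometimes report something else, mostly with a low value. They report only what shows in the picture. A call takes as long as a camera call.
- silhouettes(camera, name): "mask" (480x640 bool, what is visible of it) and "box" ([left, top, right, bottom] in pixels, round what is visible of it).
The state is a dict: "clock": time; "joint_positions": joint angles; "joint_vel": joint speeds; "effort": joint torques, N m; "tcp_pos": TCP position; "ee_rot": TCP orientation; "force": force on the tool from outside, world axes, zero at the start; "torque": the same for the moment, N m; "width": finger opening in m; "grip_force": force on a finger pad.
Only numpy, scipy, OpenCV 4.12 (cv2) and the standard library are available. Lean on these libraries where they do the work, as an engineer would, in place of code of your own. Each camera call takes 0.05 s, during which the arm holds its last target. There are 200 camera calls.

## Task

Lift the loose knobbed lid off the plywood bolt box and set it down gently, flat on the clear bench beside the box. Then tap the bolts inside from above, one after another, until one sinks and stays down: that is the loose one; lift the hinged cap directly in front of it (on the robot's side) to about 45 degrees or more and finish while still holding it open, so that its nut can be tightened. Leave the other two caps shut and do not disturb the mallet, the carved flower or the stone.

Things in the scene. Friction and masses are not known exactly. Their poses are not given: they have to be found in the camera images.
- lid_knob (a point): Wooden knob of the loose lid, 30 mm across, 38 mm tall; the point is on its axis, 24 mm above the lid's top face. The lid is a plywood board 190 (x) by 290 (y) by 8 mm with two 6 mm strips under it, knob in the middle, about 0.28 kg. It starts on the box, lined up with it. When it lies flat on the bench this point is 38 mm above the bench
- lid: The loose lid; origin in the middle of its underside, level with the foot of its strips, 38 mm below the knob point; x across, y along, z up
- box: Plywood box fixed to the bench, 190 (x) by 290 (y) mm, rim 96 mm high, walls 8 mm; origin mid-underside; x points away from the robot, y to its left, turned up to 0.25 rad. On its steel deck, 45 mm up: three bolts at x +40, y +75, 0, -75 mm, each with its cap on the robot's side. Bench clear for the lid: 0.42 to 0.68 m ahead of the robot, 0.10 to 0.42 m to its right
- bolt_left_head (a point): Centre of the top of the left bolt's steel hex head, 26 mm across, head top 76 mm above the bench while it is up, 20 mm below the box's rim
- bolt_left (a joint): How far the left bolt has sunk, m: 0 up, 0.010 fully sunk. The loose bolt sinks 10 mm under a light push (about 3 N) and stays down; a tight bolt gives less than 1 mm under 20 N. Exactly one of the three is loose, and nothing shows which
- cap_left_grip (a point): On the upright fin of the left cap, 12 mm below the fin's top. Fin 10 mm thick (box y), 20 mm long (x), 38 mm tall, on a flat aluminium cap 64 (x) by 54 (y) by 7 mm. Cap shut: fin's top 91 mm above the bench, cap's top face 53 mm, this point 48 mm beyond the hinge and 30 mm above it. It turns with the cap
- cap_left_hinge (a point): On the hinge axis of the left cap, at its edge next to the robot, 49 mm above the bench; the axis runs along the box's y
- cap_left (a joint): Opening of the left cap, rad: 0 shut (flat), at most 1.25. It opens by its far edge rising and swinging up towards the robot; it moves freely (0.12 kg) and falls shut when let go
- bolt_middle_head (a point): Centre of the top of the middle bolt's steel hex head, 26 mm across, head top 76 mm above the bench while it is up, 20 mm below the box's rim
- bolt_middle (a joint): How far the middle bolt has sunk, m: 0 up, 0.010 fully sunk. The loose bolt sinks 10 mm under a light push (about 3 N) and stays down; a tight bolt gives less than 1 mm under 20 N. Exactly one of the three is loose, and nothing shows which
- cap_middle_grip (a point): On the upright fin of the middle cap, 12 mm below the fin's top. Fin 10 mm thick (box y), 20 mm long (x), 38 mm tall, on a flat aluminium cap 64 (x) by 54 (y) by 7 mm. Cap shut: fin's top 91 mm above the bench, cap's top face 53 mm, this point 48 mm beyond the hinge and 30 mm above it. It turns with the cap
- cap_middle_hinge (a point): On the hinge axis of the middle cap, at its edge next to the robot, 49 mm above the bench; the axis runs along the box's y
- cap_middle (a joint): Opening of the middle cap, rad: 0 shut (flat), at most 1.25. It opens by its far edge rising and swinging up towards the robot; it moves freely (0.12 kg) and falls shut when let go
- bolt_right_head (a point): Centre of the top of the right bolt's steel hex head, 26 mm across, head top 76 mm above the bench while it is up, 20 mm below the box's rim
- bolt_right (a joint): How far the right bolt has sunk, m: 0 up, 0.010 fully sunk. The loose bolt sinks 10 mm under a light push (about 3 N) and stays down; a tight bolt gives less than 1 mm under 20 N. Exactly one of the three is loose, and nothing shows which
- cap_right_grip (a point): On the upright fin of the right cap, 12 mm below the fin's top. Fin 10 mm thick (box y), 20 mm long (x), 38 mm tall, on a flat aluminium cap 64 (x) by 54 (y) by 7 mm. Cap shut: fin's top 91 mm above the bench, cap's top face 53 mm, this point 48 mm beyond the hinge and 30 mm above it. It turns with the cap
- cap_right_hinge (a point): On the hinge axis of the right cap, at its edge next to the robot, 49 mm above the bench; the axis runs along the box's y
- cap_right (a joint): Opening of the right cap, rad: 0 shut (flat), at most 1.25. It opens by its far edge rising and swinging up towards the robot; it moves freely (0.12 kg) and falls shut when let go
- mallet_mid (a point): Bystander: a round wooden carver's mallet standing on its head, 84 mm across, 212 mm tall; point 100 mm up its axis
- rosette_mid (a point): Bystander: a carved wooden flower lying on the bench, 100 mm across, about 32 mm tall; point in its middle
- stone_mid (a point): Bystander: a grey sharpening stone lying on the bench, 50 by 150 by 25 mm; point at its centre

How it is judged:
By the outcome, as a careful person would: the job done as asked, in the order asked, and still so for the second after the job is handed in, while the arm keeps its last pose, push and grip.
It also fails if it takes over 61 s, if anything falls off the work surface, if the arm or the gripper's body presses on something with over 40 N, if the wrist force passes 120 N, or if a joint passes its speed limit or range.

## Working session

There is one attempt and no reset: what is moved stays moved. The work goes in short steps, Python scripts to look and compute and a tool call to move; the robot and the scene stay as the last step left them, time stands still between calls to the robot, and variables do not carry over. Pictures are saved under pics/ and viewed, at most 10 in all, crops included, and the job is handed in when it is done.

Besides the shell and the picture viewer there is one more tool, called after "Emit:" as name(argument=value, ...) on one line, values as JSON. move_arm: Moves the arm, as the interface text tells. Its arguments: {"type":"object","properties":{"commands":{"type":"array","items":{"type":"array","items":{"type":"number"}}},"hand":{"type":"number"}},"required":["commands"]}

```bash
mkdir -p pics
cat > h.py <<'E'
from cell import *
import numpy as np, cv2
from scipy.spatial.transform import Rotation as R
def cal(n):
    c=calibration(n); f=240/np.tan(np.radians(c["vertical_fov"])/2)
    return f,c["cx"],c["cy"],R.from_rotvec(np.ravel(c["rvec"])).as_matrix(),np.ravel(c["tvec"])
def cloud(n,d):
    f,cx,cy,Rm,t=cal(n); v,u=np.mgrid[:480,:640]
    P=np.stack([(u-cx)/f*d,(v-cy)/f*d,d],-1)
    W=(P-t)@Rm; W[d<=0]=np.nan; return W
def save(n,img): cv2.imwrite("pics/"+n+".png",img[:,:,::-1])
E
python3 - <<'E'
from h import *
s=sense(); print({k:np.round(v,3) for k,v in s.items()})
for n in("top","side"):
    im,d=grab_frame(n); save(n+"0",im); W=cloud(n,d); np.save(n+"0.npy",W)
    f,cx,cy,Rm,t=cal(n); print(n,f,"campos",-Rm.T@t)
    for k in("lid_knob","lid","box","mallet_mid","rosette_mid","stone_mid"):
        for r in silhouettes(n,k)[:1]:
            p=W[r["mask"]]; p=p[~np.isnan(p[:,0])]
            print(k,round(r["p"],2),np.round(r["box"]),len(p),np.round(np.median(p,0),3),np.round(np.percentile(p,[2,98],axis=0),3).tolist())
            if k=="lid":
                q=p[abs(p[:,2]-np.median(p[:,2]))<.006]; print(cv2.minAreaRect((q[:,:2]*1000).astype(np.float32)))
a=cv2.imread("pics/top0.png");b=cv2.imread("pics/side0.png")
cv2.imwrite("pics/both.png",cv2.resize(np.vstack([a,b]),(400,600)))
E
```

```text
{'clock': np.float64(0.0), 'joint_positions': array([-1.393,  0.384,  0.016,  1.371, -0.006,  1.388, -0.047]), 'joint_vel': array([ 0.001, -0.   ,  0.001,  0.   ,  0.001, -0.001, -0.   ]), 'effort': array([ 1.0000e-03, -6.2761e+01,  8.4400e-01, -3.7183e+01,  1.6000e-02,
        1.4000e-02, -0.0000e+00]), 'tcp_pos': array([0.149, 0.606, 0.23 ]), 'ee_rot': array([ 0.12 ,  0.993, -0.001, -0.   ]), 'force': array([-0.049,  0.06 ,  0.021]), 'torque': array([-0.026, -0.008, -0.011]), 'grip_force': np.float64(0.0), 'width': np.float64(0.086)}
top 496.2183465989188 campos [ 0.50178227 -0.13912083  1.12572301]
lid_knob 0.85 [121. 211. 277. 328.] 12955 [0.561 0.14  0.105] [[0.459, -0.0, 0.1], [0.667, 0.284, 0.11]]
lid 0.59 [120. 207. 274. 326.] 12669 [0.561 0.14  0.105] [[0.461, 0.0, 0.101], [0.665, 0.281, 0.11]]
((563.0880126953125, 141.97201538085938), (190.27273559570312, 290.57696533203125), 12.301579475402832)
box 0.97 [144. 210. 279. 328.] 493 [0.583 0.001 0.061] [[0.442, -0.021, 0.003], [0.68, 0.24, 0.099]]
mallet_mid 0.69 [349. 161. 389. 205.] 1338 [ 0.738 -0.212  0.105] [[0.709, -0.25
[... 272 characters left out ...]
03] [[0.46, -0.009, 0.095], [0.671, 0.287, 0.129]]
lid 0.74 [226. 150. 332. 218.] 4212 [0.56  0.123 0.104] [[0.46, -0.008, 0.099], [0.665, 0.281, 0.129]]
((562.5443115234375, 141.76702880859375), (192.7087860107422, 304.691162109375), 12.808777809143066)
box 0.87 [223. 168. 337. 249.] 3237 [0.544 0.006 0.05 ] [[0.441, -0.022, 0.001], [0.68, 0.24, 0.096]]
mallet_mid 0.87 [372. 210. 410. 290.] 1937 [ 0.739 -0.239  0.093] [[0.709, -0.259, 0.007], [0.777, -0.208, 0.208]]
rosette_mid 0.74 [351. 211. 385. 236.] 737 [ 0.774 -0.008  0.014] [[0.735, -0.051, -0.001], [0.821, 0.046, 0.031]]
stone_mid 0.62 [285. 387. 366. 422.] 2223 [ 0.512 -0.539  0.024] [[0.441, -0.562, 0.005], [0.582, -0.506, 0.028]]
```

```bash
ls .
```

```text
h.py
pics
side0.npy
top0.npy
```

View pics/both.png

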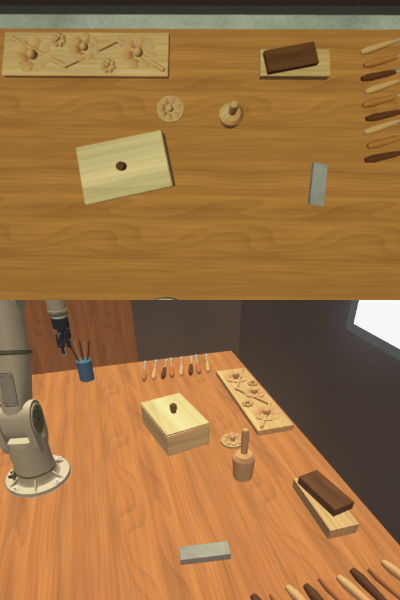

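Run:
```python
import numpy as np
W=np.load("top0.npy"); p=W.reshape(-1,3); p=p[~np.isnan(p[:,0])]
m=(np.hypot(p[:,0]-.562,p[:,1]-.142)<.05)&(p[:,2]>.12); print(m.sum(),p[m].mean(0),p[m].max(0),p[m].min(0))
W=np.load("side0.npy"); p=W.reshape(-1,3); p=p[~np.isnan(p[:,0])]
m=(np.hypot(p[:,0]-.562,p[:,1]-.142)<.05)&(p[:,2]>.12); print(m.sum(),p[m].mean(0),p[m].max(0),p[m].min(0))
```

```text
206 [0.56219993 0.13934394 0.13949305] [0.57649387 0.15609506 0.14698723] [0.54847488 0.12686786 0.12113117]
118 [0.56154122 0.13369862 0.1341532 ] [0.57834403 0.14953287 0.14503702] [0.54799066 0.12034842 0.12005179]
```

The picture shows the lid with its dark knob at top-view pixel (195,267), and the box turned about 12.3° with clear bench to its right. The mallet is at about (0.74, -0.21), well clear. The knob is at (0.562, 0.141), with its point at z ≈ 0.128.

Emit:
move_arm(commands=[[0,0,0,-6.5],[0,0,0,-6.5],[0,0,0,-6.5],[0,0,0,-6.6],[-19,-34,0,0],[-19,-34,0,0],[-19,-34,0,0],[-19,-34,0,0]], hand=60)

```text
clock: 1.37
tcp_pos: [0.2531, 0.4889, 0.2313]
ee_rot: [-0.107, 0.994, 0.0, 0.0]
force: [0.6, 1.1, -0.1]
width: 0.0602
grip_force: 0.0
```

Emit:
move_arm(commands=[[-19,-34,0,0],[-19,-34,0,0],[-19,-34,0,0],[-19,-34,0,0],[-19,-34,0,0],[-19,-34,0,0],[-19,-34,0,0],[-19,-34,0,0]])

```text
clock: 2.03
tcp_pos: [0.4597, 0.2553, 0.2317]
ee_rot: [-0.107, 0.994, 0.0, 0.0]
force: [0.9, 0.5, 0.4]
width: 0.0597
grip_force: 0.0
```

Emit:
move_arm(commands=[[-19,-34,0,0],[-19,-34,0,0],[-19,-34,0,0],[-19,-34,0,0],[0,0,0,0],[0,0,0,0]])

```text
clock: 2.53
tcp_pos: [0.5633, 0.137, 0.2311]
ee_rot: [-0.104, 0.995, -0.001, 0.0]
force: [-0.3, 0.9, 0.6]
width: 0.06
grip_force: 0.0
```

```bash
cat >> h.py <<'E'
def go(x,y,z):
    s=sense(); Rm=R.from_quat(s["ee_rot"]); p=s["tcp_pos"]
    print("tcp",p.round(4),"toolx ang",np.degrees(np.arctan2(*Rm.as_matrix()[[1,0],0])).round(2),"tilt z",Rm.as_matrix()[:,2].round(3))
    print("shift mm",(Rm.inv().apply(np.array([x,y,z])-p)*1000).round(1),"t",s["clock"],"F",np.round(s["force"],1),"w",s["width"])
E
python3 -c "
from h import *
go(.562,.141,.111)"
```

```text
tcp [0.5633 0.137  0.2311] toolx ang -168.02 tilt z [ 0.    -0.001 -1.   ]
shift mm [  0.4   4.4 120.1] t 2.5333 F [-0.3  0.9  0.6] w 0.05996783183030603
```

Emit:
move_arm(commands=[[0,4,20,0],[0,0,25,0],[0,0,25,0],[0,0,25,0],[0,0,15,0],[0,0,9,0],[0,0,0,0]])

```text
clock: 3.12
tcp_pos: [0.5594, 0.1451, 0.1103]
ee_rot: [-0.108, 0.994, -0.0, -0.002]
force: [-0.1, -1.0, -0.2]
width: 0.0603
grip_force: 0.0
```

Emit:
move_arm(commands=[[0,0,0,0],[0,0,0,0],[0,0,0,0],[0,0,0,0],[0,0,0,0],[0,0,0,0]], hand=20)

```text
clock: 3.62
tcp_pos: [0.5622, 0.1444, 0.1142]
ee_rot: [-0.107, 0.994, 0.0, 0.001]
force: [-1.6, -0.7, 6.2]
width: 0.0283
grip_force: 59.3
```

Emit:
move_arm(commands=[[0,0,-5,0],[0,0,-5,0],[0,0,-10,0],[0,0,-20,0],[0,0,-25,0],[0,0,-25,0],[0,0,-20,0],[0,0,0,0]])

```text
clock: 4.28
tcp_pos: [0.5633, 0.1446, 0.2279]
ee_rot: [-0.107, 0.994, 0.001, 0.004]
force: [0.3, -0.3, -2.8]
width: 0.0283
grip_force: 59.6
```

```bash
python3 -c "
from h import *
go(.55,-.26,.221)
im,d=grab_frame('side');save('s1',im[100:400,150:550])"
```

```text
tcp [0.5633 0.1446 0.2279] toolx ang -167.71 tilt z [ 0.008  0.003 -1.   ]
shift mm [  99.2 -392.5    5.7] t 4.2833 F [ 0.3 -0.3 -2.8] w 0.028320300004632048
```

View pics/s1.png

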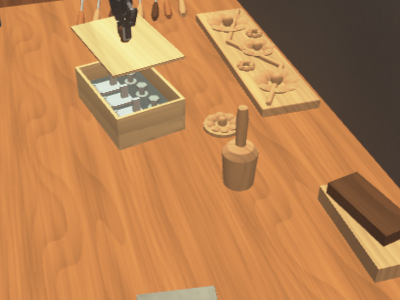

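The lid hangs level from the gripper above the open box. In the crop the bolts and caps are visible at about (140,95). Next I carry the lid to the right.

Emit:
move_arm(commands=[[3,-12,0,0],[6,-24,0,0],[9,-35,0,0],[9,-36,0,0],[9,-36,0,0],[9,-36,0,0],[9,-36,0,0],[9,-36,0,0]])

```text
clock: 5.0
tcp_pos: [0.5512, -0.1171, 0.2205]
ee_rot: [-0.107, 0.994, 0.0, -0.002]
force: [0.8, 0.7, -2.9]
width: 0.028
grip_force: 59.5
```

Emit:
move_arm(commands=[[9,-36,0,0],[9,-36,0,0],[9,-35,0,0],[6,-24,0,0],[3,-10,0,0],[0,0,0,4],[0,0,0,4.3],[0,0,0,4]])

```text
clock: 5.67
tcp_pos: [0.5466, -0.2602, 0.2204]
ee_rot: [0.002, 1.0, 0.001, -0.002]
force: [-0.2, 1.7, -3.7]
width: 0.0283
grip_force: 59.7
```

Emit:
move_arm(commands=[[0,0,10,0],[0,0,20,0],[0,0,25,0],[0,0,30,0],[0,0,30,0],[0,0,25,0],[0,0,15,0],[0,0,0,0]])

```text
clock: 6.33
tcp_pos: [0.5441, -0.258, 0.0615]
ee_rot: [-0.001, 1.0, 0.002, -0.004]
force: [-1.7, 0.8, -3.8]
width: 0.0281
grip_force: 59.7
```

```bash
python3 -c "
from h import *
go(.55,-.26,.024)
im,d=grab_frame('side');save('s2',im[100:400,150:550])
W=cloud('side',d);p=W.reshape(-1,3);m=(p[:,0]>.42)&(p[:,0]<.69)&(p[:,1]<-.05)&(p[:,1]>-.48)&(p[:,2]>.03)&(p[:,2]<.075)
print(np.percentile(p[m],[1,50,99],axis=0).round(3))"
```

```text
tcp [ 0.5441 -0.258   0.0615] toolx ang -179.84 tilt z [-0.009  0.003 -1.   ]
shift mm [-6.2 -2.1 37.5] t 6.3333 F [-1.7  0.8 -3.8] w 0.028129553122754947
[[ 0.45  -0.404  0.045]
 [ 0.532 -0.294  0.051]
 [ 0.637 -0.118  0.056]]
```

View pics/s2.png

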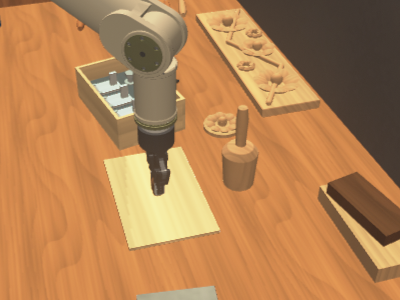

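The lid is level and about 37 mm above the clear bench. It is clear of the box, the mallet and the stone.

Emit:
move_arm(commands=[[-4,0,10,0],[0,0,10,0],[0,0,6,0],[0,0,3,0],[0,0,2,0],[0,0,2,0],[0,0,0,0],[0,0,0,0]])

```text
clock: 7.05
tcp_pos: [0.5521, -0.26, 0.0346]
ee_rot: [-0.0, 1.0, -0.0, 0.0]
force: [-0.6, 0.2, -2.7]
width: 0.0278
grip_force: 59.7
```

Emit:
move_arm(commands=[[0,0,1,0],[0,0,1,0],[0,0,0,0],[0,0,0,0]])

```text
clock: 7.38
tcp_pos: [0.5519, -0.2599, 0.0323]
ee_rot: [-0.0, 1.0, 0.0, -0.0]
force: [0.3, 0.1, -2.7]
width: 0.028
grip_force: 59.7
```

Emit:
move_arm(commands=[[0,0,2,0],[0,0,2,0],[0,0,1,0],[0,0,1,0],[0,0,0,0],[0,0,0,0]])

```text
clock: 7.88
tcp_pos: [0.5518, -0.2599, 0.0262]
ee_rot: [-0.0, 1.0, 0.0, -0.0]
force: [-0.5, 0.5, -2.8]
width: 0.0281
grip_force: 59.7
```

Emit:
move_arm(commands=[[0,0,1,0],[0,0,0,0],[0,0,0,0]])

```text
clock: 8.13
tcp_pos: [0.5519, -0.2599, 0.0253]
ee_rot: [-0.0, 1.0, -0.0, -0.0]
force: [-1.1, 0.6, -3.2]
width: 0.028
grip_force: 59.7
```

Emit:
move_arm(commands=[[0,0,1,0],[0,0,0,0],[0,0,0,0]])

```text
clock: 8.38
tcp_pos: [0.552, -0.26, 0.0244]
ee_rot: [-0.0, 1.0, -0.0, 0.0]
force: [-0.2, 1.0, -3.7]
width: 0.028
grip_force: 59.8
```

Emit:
move_arm(commands=[[0,0,0.7,0],[0,0,0,0],[0,0,0,0]])

```text
clock: 8.63
tcp_pos: [0.5521, -0.26, 0.0243]
ee_rot: [-0.0, 1.0, 0.0, 0.0]
force: [-2.7, 1.8, 6.9]
width: 0.0283
grip_force: 60.6
```

Emit:
move_arm(commands=[[0,0,0,0],[0,0,0,0],[0,0,0,0],[0,0,0,0],[0,0,-10,0],[0,0,-20,0],[0,0,-35,0],[0,0,-35,0]], hand=60)

```text
clock: 9.3
tcp_pos: [0.551, -0.2597, 0.1244]
ee_rot: [0.0, 1.0, 0.0, -0.001]
force: [1.2, -0.2, 0.9]
width: 0.06
grip_force: 0.0
```

Emit:
move_arm(commands=[[0,0,-30,-4.1],[0,0,-30,-4.1],[0,0,0,-4.1],[0,0,0,0]], hand=0)

```text
clock: 9.63
tcp_pos: [0.553, -0.2608, 0.1868]
ee_rot: [-0.109, 0.994, -0.001, 0.002]
force: [-0.3, 0.3, -1.3]
width: 0.0119
grip_force: 0.0
```

Run:
```python
from h import *
im,d=grab_frame('top');save('t3',cv2.resize(im[190:430,100:420],(640,480)))
W=cloud('top',d);np.save("top3.npy",W);p=W.reshape(-1,3)
m=(p[:,0]>.42)&(p[:,0]<.69)&(p[:,1]<-.05)&(p[:,1]>-.48)&(p[:,2]>.006)&(p[:,2]<.03)
print("lid",np.percentile(p[m],[1,50,99],axis=0).round(3))
# rim of the box
m=(p[:,0]>.4)&(p[:,0]<.72)&(p[:,1]>-.05)&(p[:,1]<.33)&(abs(p[:,2]-.096)<.004)
r=cv2.minAreaRect((p[m][:,:2]*1000).astype(np.float32));print("rim",r)
for k in ("bolt","cap"):
  for s in("left","middle","right"):
    n=f"{k}_{s}_"+("head" if k=="bolt" else "grip")
    for q in silhouettes('top',n)[:3]:
        w=W[q["mask"]]; w=w[~np.isnan(w[:,0])]; print(n,round(q["p"],2),np.round(q["box"]),np.round(np.median(w,0),3),np.percentile(w[:,2],97).round(3))
c=np.array([.5625,.1415]);a=np.radians(12.3);ux=np.array([np.cos(a),np.sin(a)]);uy=np.array([-ux[1],ux[0]])
for y in(.075,0,-.075):
    b=c+.04*ux+y*uy; m=(np.hypot(*(p[:,:2]-b).T)<.022)&(p[:,2]>.068)&(p[:,2]<.084); print("bolt exp",b.round(4),"seen",m.sum(),np.median(p[m],0).round(4))
for y in(.075,0,-.075):
    q=(p[:,:2]-c)@np.stack([ux,uy],1); m=(abs(q[:,1]-y)<.02)&(q[:,0]<.02)&(q[:,0]>-.07)&(p[:,2]>.083)&(p[:,2]<.1); print("fin box xy",np.median(q[m],0).round(4),m.sum(),np.median(p[m],0).round(4))
```

```text
lid [[ 0.46  -0.266  0.009]
 [ 0.572 -0.171  0.015]
 [ 0.646 -0.115  0.019]]
rim ((561.906982421875, 140.9833984375), (190.23020935058594, 291.595947265625), 12.986807823181152)
bolt_right_head 0.48 [225. 236. 237. 250.] [0.618 0.076 0.077] 0.081
cap_left_grip 0.59 [157. 273. 187. 309.] [0.518 0.205 0.054] 0.091
cap_middle_grip 0.91 [190. 265. 222. 296.] [0.535 0.132 0.054] 0.092
cap_right_grip 0.78 [224. 260. 256. 294.] [0.551 0.06  0.054] 0.092
bolt exp [0.5856 0.2233] seen 144 [0.5842 0.2206 0.0766]
bolt exp [0.6016 0.15  ] seen 144 [0.6    0.1481 0.0765]
bolt exp [0.6176 0.0767] seen 138 [0.6175 0.0758 0.0768]
fin box xy [-0.0144  0.0726] 57 [0.5328 0.2094 0.0903]
fin box xy [-0.0135 -0.0023] 53 [0.5502 0.1366 0.0913]
fin box xy [-0.0116 -0.0767] 50 [0.5678 0.0638 0.0913]
```

View pics/t3.png

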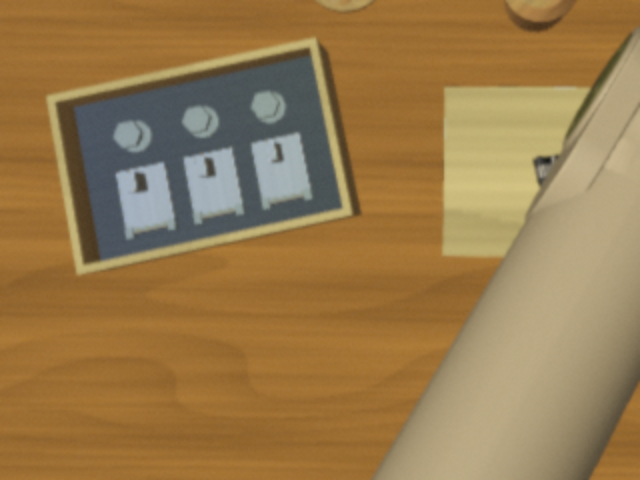

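The picture shows the lid flat on the bench on the right side. The three bolts are at (132,136), (200,121) and (267,107) in the crop, with the caps below them. The networks' hits and the sizes agree, with a box yaw of about 13°. I tap the right bolt first.

```bash
python3 -c "
from h import *
go(.617,.0755,.186)"
```

```text
tcp [ 0.5515 -0.2597  0.1826] toolx ang -167.75 tilt z [-0.002  0.    -1.   ]
shift mm [-135.2  313.6   -3.4] t 9.9833 F [0.3 0.3 0.1] w -6.921933484105908e-05
```

Emit:
move_arm(commands=[[-10,23,0,0],[-17,39,0,0],[-16,38,0,0],[-16,38,0,0],[-16,38,0,0],[-16,37,0,0],[-16,37,0,0],[-15,36,0,0]])

```text
clock: 10.65
tcp_pos: [0.6098, 0.047, 0.1831]
ee_rot: [-0.107, 0.994, 0.0, -0.0]
force: [0.7, -0.4, 0.1]
width: -0.0004
grip_force: 0.0
```

Emit:
move_arm(commands=[[-13,28,0,0],[0,0,0,-0.7],[0,0,30,0],[0,0,35,0],[0,0,20,0],[0,0,10,0],[0,0,0,0],[0,0,0,0]])

```text
clock: 11.32
tcp_pos: [0.6169, 0.0744, 0.0889]
ee_rot: [-0.113, 0.994, -0.0, -0.0]
force: [1.2, 0.2, -0.4]
width: -0.0002
grip_force: 0.0
```

```bash
python3 -c "
from h import *
go(.617,.0755,.0765)"
```

```text
tcp [0.6169 0.0744 0.0889] toolx ang -167.02 tilt z [-0. -0. -1.]
shift mm [-0.3  1.  12.4] t 11.3167 F [ 1.2  0.2 -0.4] w -0.00023738773335250858
```

Emit:
move_arm(commands=[[0,0,6,0],[0,0,3,0],[0,0,2,0],[0,0,1,0],[0,0,0.6,0],[0,0,0,0]])

```text
clock: 11.82
tcp_pos: [0.6168, 0.0748, 0.0762]
ee_rot: [-0.113, 0.994, 0.0, 0.0]
force: [0.0, -0.2, -1.1]
width: 0.0003
grip_force: 0.0
```

Emit:
move_arm(commands=[[0,0,0.6,0],[0,0,0.6,0],[0,0,0,0]])

```text
clock: 12.07
tcp_pos: [0.6169, 0.0748, 0.075]
ee_rot: [-0.113, 0.994, 0.0, 0.0]
force: [-0.4, 0.7, 2.0]
width: -0.0
grip_force: 1.3
```

Emit:
move_arm(commands=[[0,0,1,0],[0,0,1,0],[0,0,0,0]])

```text
clock: 12.32
tcp_pos: [0.6169, 0.0748, 0.0727]
ee_rot: [-0.113, 0.994, -0.0, 0.0]
force: [0.8, 0.2, 0.9]
width: -0.0002
grip_force: 0.7
```

It sinks with almost no force. I press it on to its end.

Emit:
move_arm(commands=[[0,0,2,0],[0,0,2,0],[0,0,1.5,0],[0,0,0,0]])

```text
clock: 12.65
tcp_pos: [0.6167, 0.0748, 0.0668]
ee_rot: [-0.113, 0.994, -0.0, -0.0]
force: [0.2, 0.2, 0.8]
width: 0.0002
grip_force: 0.3
```

Emit:
move_arm(commands=[[0,0,0.7,0],[0,0,0.6,0],[0,0,0,0]])

```text
clock: 12.9
tcp_pos: [0.6167, 0.0748, 0.0662]
ee_rot: [-0.113, 0.994, 0.0, -0.0]
force: [-0.8, 0.2, 4.6]
width: 0.0002
grip_force: 2.2
```

Emit:
move_arm(commands=[[0,0,0.5,0],[0,0,0,0]])

```text
clock: 13.07
tcp_pos: [0.6168, 0.0748, 0.0661]
ee_rot: [-0.113, 0.994, 0.0, 0.0]
force: [-2.4, 0.9, 8.5]
width: 0.0002
grip_force: 4.1
```

Emit:
move_arm(commands=[[0,0,-10,0],[0,0,-20,0],[0,0,-20,0],[0,0,-20,0],[30,0,0,0],[21,0,0,0],[0,0,0,0],[0,0,0,0]], hand=0)

```text
clock: 13.73
tcp_pos: [0.5663, 0.0631, 0.136]
ee_rot: [-0.113, 0.994, 0.0, -0.0]
force: [0.6, 0.6, -0.0]
width: 0.0
grip_force: 0.0
```

Run:
```python
from h import *
im,d=grab_frame('side');save('s4',cv2.resize(im[130:260,200:360],(640,520)))
p=cloud('side',d).reshape(-1,3)
for b in((.5842,.2206),(.6005,.148),(.617,.0755)):
    m=(np.hypot(*(p[:,:2]-b).T)<.012)&(p[:,2]>.055)&(p[:,2]<.09); print("bolt",m.sum(),np.percentile(p[m][:,2],[50,80]).round(4) if m.any() else "")
# right fin: mean in xy from top frame, front toward the cam excluded
go(.5685,.0625,.062)
```

```text
bolt 18 [0.0735 0.0757]
bolt 50 [0.0743 0.0763]
bolt 38 [0.0659 0.0673]
tcp [0.5671 0.0635 0.1359] toolx ang -166.98 tilt z [ 0.  0. -1.]
shift mm [-1.  -1.3 73.9] t 13.7833 F [-0.8  0.8  0.3] w -0.0005326999816681557
```

View pics/s4.png

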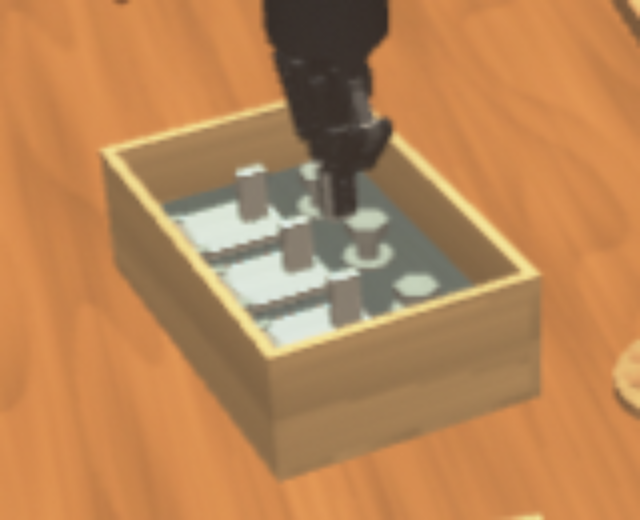

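The right bolt's head is now low, at about (415,288) and z ≈ 0.066, and it stays down. The other two are still up at about 0.076. The fingers are above the right fin, at (345,295).

Emit:
move_arm(commands=[[-1,0,0,0],[0,0,0,0],[0,0,10,0],[0,0,20,0],[0,0,20,0],[0,0,14,0],[0,0,8,0],[0,0,0,0]], hand=32)

```text
clock: 14.45
tcp_pos: [0.5666, 0.0633, 0.0608]
ee_rot: [-0.113, 0.994, -0.0, -0.002]
force: [-0.8, -0.3, -0.4]
width: 0.0321
grip_force: 0.0
```

Emit:
move_arm(commands=[[0,0,0,0],[0,0,0,0],[0,0,0,0],[0,0,0,0],[0,0,0,0]], hand=5)

```text
clock: 14.87
tcp_pos: [0.5684, 0.0644, 0.0642]
ee_rot: [-0.114, 0.994, 0.0, 0.001]
force: [-0.5, 3.6, 0.8]
width: 0.0089
grip_force: 60.2
```

Emit:
move_arm(commands=[[3.5,0,-4.4,0],[4,0,-4.1,0],[4.2,0,-3.7,0],[4.6,0,-3.3,0],[4.9,0,-2.8,0],[5.2,0,-2.3,0],[0,0,0,0]])

```text
clock: 15.45
tcp_pos: [0.5431, 0.0586, 0.085]
ee_rot: [-0.114, 0.994, 0.001, 0.002]
force: [4.1, 4.0, -3.8]
width: 0.0088
grip_force: 59.0
```

Emit:
move_arm(commands=[[5.3,0,-1.8,0],[5.5,0,-1.4,0],[5.5,0,-0.8,0],[5.7,0,-0.2,0],[0,0,0,0],[0,0,0,0]])

```text
clock: 15.95
tcp_pos: [0.523, 0.0539, 0.0899]
ee_rot: [-0.114, 0.994, 0.001, 0.003]
force: [4.1, 5.5, 1.0]
width: 0.0087
grip_force: 58.6
```

Run:
```python
from h import *
go(.55,.05,.09)
im,d=grab_frame('side');a=cv2.resize(im[130:260,200:360],(640,520));save('s5',a)
im,d=grab_frame('top');save('t5',cv2.resize(im[190:330,100:300],(640,448)))
```

```text
tcp [0.523  0.0539 0.0899] toolx ang -166.95 tilt z [ 0.005  0.002 -1.   ]
shift mm [-25.4  -9.9   0.1] t 15.95 F [4.1 5.5 1. ] w 0.008743560491633343
```

View pics/s5.png

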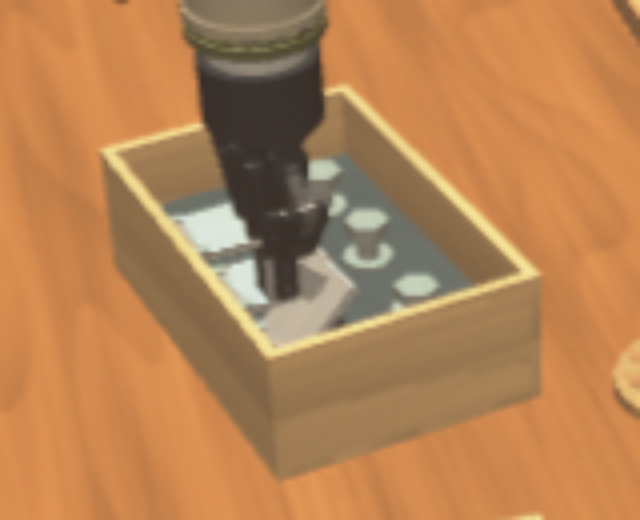

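The right cap stands open in the grip, with its face at about (315,300). The middle and left caps are still flat. I open it a little more for margin and check the far edge.

Emit:
move_arm(commands=[[3,0,0,0],[3,0,0.4,0],[0,0,0,0],[0,0,0,0],[0,0,0,0]])

```text
clock: 16.47
tcp_pos: [0.518, 0.0528, 0.09]
ee_rot: [-0.114, 0.994, 0.001, 0.004]
force: [5.5, 5.3, 2.3]
width: 0.0086
grip_force: 58.6
```

Run:
```python
from h import *
go(.55,.05,.09)
im,d=grab_frame('side');W=cloud('side',d)
a=np.radians(13);ux=np.array([np.cos(a),np.sin(a)]);uy=np.array([-ux[1],ux[0]])
c=np.array([.617,.0755])-.04*ux
q=np.c_[(W.reshape(-1,3)[:,:2]-c)@np.stack([ux,uy],1),W.reshape(-1,3)[:,2]]
m=(q[:,1]>-.03)&(q[:,1]<-.014)&(abs(q[:,0])<.075)&(q[:,2]>.055)&(q[:,2]<.115)
s=q[m]; s=s[np.argsort(s[:,2])]; print(len(s)); print(s[::max(1,len(s)//12)].round(3))
print(np.polyfit(s[:,2],s[:,0],1))
```

```text
tcp [0.518  0.0528 0.09  ] toolx ang -166.94 tilt z [ 0.007  0.002 -1.   ]
shift mm [-30.5  -9.9   0.2] t 16.4667 F [5.5 5.3 2.3] w 0.008560463919768621
127
[[-0.054 -0.015  0.061]
 [-0.052 -0.025  0.07 ]
 [-0.039 -0.028  0.073]
 [-0.044 -0.022  0.078]
 [-0.039 -0.017  0.082]
 [-0.033 -0.028  0.087]
 [-0.027 -0.022  0.091]
 [-0.023 -0.015  0.094]
 [-0.025 -0.025  0.098]
 [-0.055 -0.018  0.1  ]
 [-0.068 -0.016  0.104]
 [-0.062 -0.015  0.107]
 [-0.053 -0.014  0.112]]
[-0.69777218  0.02240965]
```

Emit:
move_arm(commands=[[2.5,0,0.6,0],[2.5,0,0.6,0],[0,0,0,0],[0,0,0,0],[0,0,0,0],[0,0,0,0]])

```text
clock: 17.02
tcp_pos: [0.5144, 0.0519, 0.0897]
ee_rot: [-0.114, 0.993, 0.001, 0.005]
force: [6.2, 5.6, 5.3]
width: 0.0086
grip_force: 58.9
```

Run:
```python
from h import *
go(.55,.05,.09)
f,cx,cy,Rm,t=cal('side')
im,d=grab_frame('side')
a=np.radians(13);ux=np.array([np.cos(a),np.sin(a)]);uy=np.array([-ux[1],ux[0]])
h=np.array([.5679,.0638])-.048*ux
x=cv2.resize(im[130:260,200:360],(640,520),interpolation=cv2.INTER_CUBIC).copy()
for th,col in((45,(255,0,0)),(55,(255,160,0)),(65,(0,255,0))):
    c,s=np.cos(np.radians(th)),np.sin(np.radians(th)); pts=[]
    for r,y in((0,-.027),(.064,-.027),(.064,.027)):
        X=np.r_[h+r*c*ux+y*uy,.049+r*s]; k=Rm@X+t; pts.append([((f*k[0]/k[2]+cx)-200)*4,((f*k[1]/k[2]+cy)-130)*4])
    cv2.polylines(x,[np.int32(pts)],False,col,1)
save('s6',x)
```

```text
tcp [0.5144 0.0519 0.0897] toolx ang -166.93 tilt z [ 0.01   0.003 -1.   ]
shift mm [-34.2  -9.9   0.1] t 17.0167 F [6.2 5.6 5.3] w 0.008647670004939531
```

View pics/s6.png

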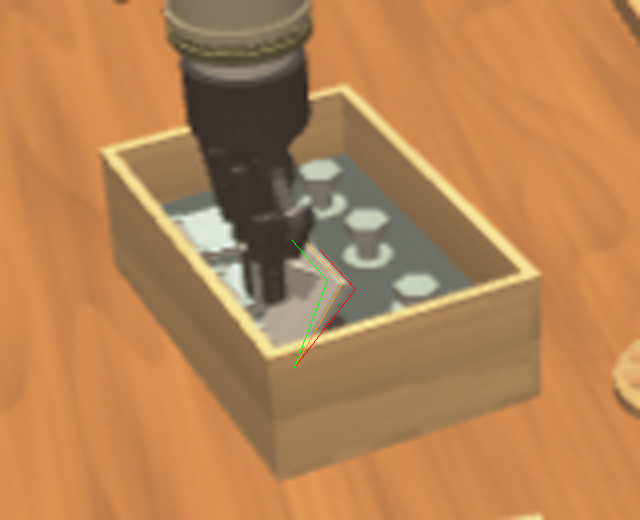

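The cap's far edge lies on the overlay between the 45° and 65° lines, at about 55°. It is held firmly with small forces, so I hand in.

```bash
python3 -c "
from h import *
print(sign_off())"
```

```text
the job is handed in; nothing more can be done
None
```

The lid lies flat on the bench to the right of the box; the right bolt, tapped first, sank about 10 mm and stayed down, so I left the other two untapped and handed in while holding its cap open at roughly 55° (from an image overlay), after about 17 s; the other two caps stayed shut, and the mallet, flower and stone were not touched.

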